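# Clear the incubator lid, try its catch and hold it open

## Task

Put the two crumpled paper balls lying on the lid of the bench shaker-incubator into the white waste tub. Then, before moving the catch, give the lid a gentle tug up by its handle to find out whether the catch still holds it; if it does, slide the catch open. Lift the lid to at least 50 degrees and finish while still holding it open there, because it falls shut when let go; do not disturb the balance, the jar or the beaker.

Things in the scene. Friction and masses are not known exactly. Their poses are not given: they have to be found in the camera images.
- incubator: Grey bench shaker-incubator, fixed: 280 mm deep (x), 240 mm wide (y). Origin: centre of its underside; -x is its front, towards the robot, +y its left as the robot sees it. The front 62 mm is a deck 85 mm high with the catch in its middle; behind it the lid reaches from 78 mm in front of the origin to 128 mm behind it, 236 mm wide, its flat top 111 mm above the bench.
- lid_handle (a point): Middle of the lid's bow handle: a round steel bar 10 mm thick, 100 mm long along the incubator's y, on a post at each end; its centre line is 40 mm above the lid's top and 33 mm behind the lid's front edge. With the lid shut it is 45 mm in front of the incubator's origin and 151 mm above the bench. It moves and turns with the lid.
- lid_hinge (a point): Point on the lid's hinge axis, midway across: 118 mm behind the incubator's origin and 90 mm above the bench; the axis runs along the incubator's y. The handle bar is 163 mm in front of it and 61 mm above it with the lid shut, and circles about it.
- lid (a joint): Opening angle of the lid in rad (its reading is noisy by some 0.01): 0 shut, grows as the front edge rises, stop at 1.25. The lid weighs about 0.55 kg, needs some 3 to 4 N at the handle and falls shut when let go. While the catch holds it, it lifts only about 0.02 rad (4 mm at the front edge) and then stops dead.
- catch_grip (a point): Centre of the catch's thumb grip: a black upright block 12 mm across (y), 24 mm long (x), 18 mm tall, on a flat steel plate on the front deck, 108 mm in front of the incubator's origin and 63 mm in front of the handle bar. This point is 98 mm above the bench, the block's top 107 mm, the plate's top 89 mm. It slides along the incubator's y.
- catch (a joint): Travel of the catch in m: 0 fully right (-y of the incubator), 0.018 at its stop fully left (+y), where it surely frees the lid. Found in the first half of its travel; bolt and hook are hidden inside, so only a tug tells whether the lid is held. It stays where it is left. Sliding takes 2 to 4 N while the lid is not pulled up.
- paper_a_center (a point): Centre of a crumpled white paper ball, about 40 mm across (34 to 46 mm) and 40 mm tall, 14 g, on the lid's top behind the handle; it does not roll. The centre is 21 mm above the lid's top.
- paper_b_center (a point): Centre of the other crumpled paper ball, the same size, on the lid's top.
- waste_tub: Open white plastic waste tub standing loose on the bench to the left or right of the incubator: 180 mm (its x) by 150 mm (its y) and 100 mm high, walls 4 mm, rim lip 9 mm wide outside. Origin: centre of its underside.
- balance: White bench balance with a round steel pan, 190 mm (x) by 160 mm (y) by 62 mm high, on the other side of the incubator; leave alone. Origin: centre of its underside.
- jar: Amber glass jar with a white screw cap, 64 mm across, 62 mm high; leave alone. Origin: centre of its underside.
- beaker: Empty glass beaker, 68 mm across, 85 mm high; leave alone. Origin: centre of its underside.
Not all that is in view belongs to the job. What is shaped like the part that bears paper_a_center but red is not meant. Leave any blue look-alike of the part that bears paper_b_center alone.

How it is judged:
By the outcome, as a careful person would: the job done as asked, in the order asked, and still so for the second after the job is handed in, while the arm keeps its last pose, push and grip.
It also fails if it takes over 72 s, if anything falls off the work surface, if the arm or the gripper's body presses on something with over 40 N, if the wrist force passes 120 N, or if a joint passes its speed limit or range.

## Robot

A 7-joint arm with a two-finger parallel gripper is mounted at the origin on the work surface. World frame = base frame: x ahead of the robot, y to its left, z up, the work surface at z = 0. Lengths are in m, angles in degrees, forces in N, time in s.
With the tool pointing down it reaches from about 0.4 to 0.875 m from the base axis. Payload 6.5 kg.
Tool frame: the origin (TCP) lies midway between the tips of the shut fingers; the grasp point (between the pads) lies 19 mm behind it (bot.tcp_to_grasp is the distance from the TCP to the grasp point, in m); z points along the fingers, y is the line along which they close (so a half turn about z gives the same grasp; the last joint's range is limited). The gripper opens to 85 mm and grips with 20 to 120 N. Pads are 22 mm wide; open, the fingers measure 114 mm over their backs; the gripper's body (76 mm by 85 mm) begins 54 mm behind the grasp point. The pads swing forward as they close: fully open they stand 13 mm farther back than shut.
Start: joints at [-69.053, 30.733, -0.252, 88.115, 0.149, 61.152, -4.079], TCP at [0.272, 0.59, 0.231] pointing down, gripper open.
Joint ranges: [-154.64, 154.64], [-21.42, 123.67], [-72.66, 72.17], [13.99, 137.28], [-74.86, 254.86], [10.95, 109.41], [-158.01, 158.01]. Speed limits (degrees/s): [136.94, 136.94, 180, 180, 180, 180, 180].

## Interface

Orientations are given as [roll, pitch, yaw] about the fixed x, y, z axes, in that order (R = Rz(yaw) Ry(pitch) Rx(roll)).
In Python, from rig import bot gives the robot as it stands. Calls block until the motion is done:
- bot.goto(position, orientation): joint-space move of the TCP to a pose.
- bot.move_linear(position, frame=None, velocity=0.15, stop_force=None): straight line of the TCP; frame=None keeps the orientation; velocity is the mean speed in m/s. With stop_force (N) it stops when the force on the tool has changed by that much, and returns True; else False.
- bot.move_j(angles): joint-space move.
- bot.command_gripper(opening, strength=None): finger opening in m; strength is the grip in N (None keeps the last); returns when the fingers have stopped.
- bot.dwell(seconds).
- bot.inverse_kinematics(position, orientation): joint angles nearest the present ones, or None.
- bot.read_camera(name): name is "scene" or "side" or "wrist"; returns the picture (480x640x3 uint8, blue, green, red); there is no depth.
- bot.camera_info(name): a dict with "mtx" (3x3 intrinsics, pixels), "xyz" and "rotation" of the camera in the world. Camera axes: x right, y down, z forward; pixel columns grow to the right and rows downward; lengths in m; the calibration is good to about 2 mm. The wrist camera is an equidistant fisheye: a pixel r from the principal point sees the ray r / f radians off the axis. A picture is of the moment at which its call begins: read the wrist's pose just before it. camera_info takes no time and is no camera call; for the wrist camera it gives the pose at the moment of the call.
A pose or a line that the arm cannot do raises bot.PlanningError and nothing moves.
- bot.close_job(): hands the job in; it is judged then, once.
Readings, each from a call of its own:
- bot.current_time(): time.
- bot.current_qpos(): joint angles.
- bot.current_dq(): joint speeds.
- bot.current_tau(): joint torques, N m.
- bot.current_tool_pos(): TCP position.
- bot.current_ee_rot(): TCP orientation.
- bot.current_contact_force(): force on the tool from outside, world axes, zero at the start.
- bot.current_moment(): the same for the moment, N m.
- bot.current_width(): finger opening in m.
- bot.current_grip_force(): force on a finger pad.
Only numpy, scipy, OpenCV 4.12 (cv2) and the standard library are available. Lean on these libraries where they do the work, as an engineer would, in place of code of your own. Each camera call takes 0.05 s, during which the arm holds its last target. There are 200 camera calls.

## Working session

There is one attempt and no reset: what is moved stays moved. The work goes in short steps, each a Python script; the robot and the scene stay as the last script left them, time stands still between calls to the robot, and variables do not carry over. Pictures are saved under pics/ and viewed, at most 10 in all, crops included, and the job is handed in when it is done.

```bash
ls; mkdir -p pics; python3 - <<'E'
from rig import bot
import cv2
for n in("scene","side"):
    cv2.imwrite(f"pics/{n}0.png",bot.read_camera(n)); i=bot.camera_info(n); print(n,i)
print(bot.camera_info("wrist"),bot.current_time(),bot.current_ee_rot(),bot.tcp_to_grasp)
E
```

```text
pics
scene {'mtx': array([[521.18124432,   0.        , 321.95636046],
       [  0.        , 521.18124432, 240.65417766],
       [  0.        ,   0.        ,   1.        ]]), 'xyz': array([1.35967912, 0.33209435, 0.86092422]), 'rotation': array([-131.84979342,   -0.37583931,  115.94728027])}
side {'mtx': array([[477.39197888,   0.        , 321.78193406],
       [  0.        , 477.39197888, 231.23496465],
       [  0.        ,   0.        ,   1.        ]]), 'xyz': array([ 0.1123627 , -0.7149618 ,  0.78165459]), 'rotation': array([-126.03130877,   -0.91093898,  -34.18538592])}
{'mtx': array([[371.64829954,   0.        , 318.16116742],
       [  0.        , 371.64829954, 236.2798991 ],
       [  0.        ,   0.        ,   1.        ]]), 'xyz': array([0.19676678, 0.62523757, 0.37248857]), 'rotation': array([1.61353620e+02, 8.53131747e-02, 6.52473495e+01])} 0.1 [-1.79908556e+02  6.69366480e-03  1.55262219e+02] 0.0187
```

View pics/scene0.png

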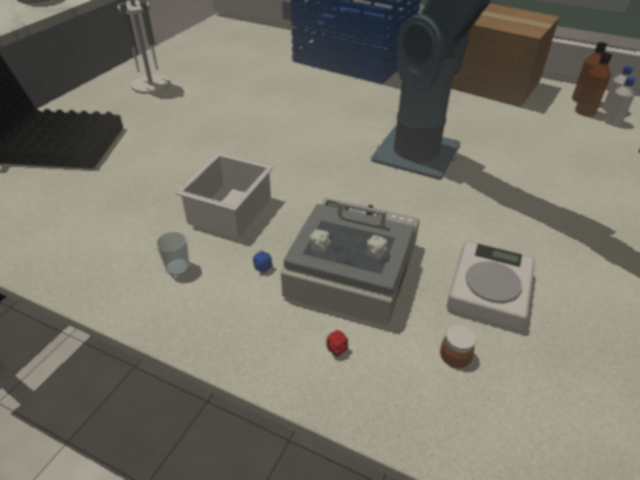

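View pics/side0.png

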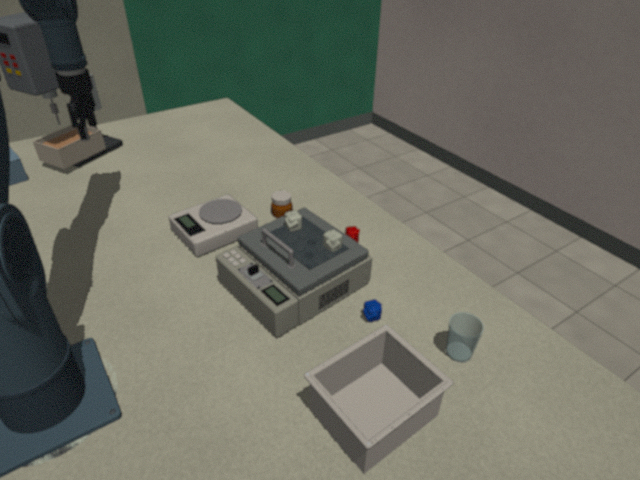

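The scene view shows the balls at about (320,240) and (377,246), with the tub at (228,195). The side view shows the balls at (293,219) and (333,239), with the catch at (254,270). I'll zoom in on both to get pixel positions.

```bash
python3 - <<'E'
import cv2,numpy as np
a=cv2.imread("pics/scene0.png")[190:330,275:425]; b=cv2.imread("pics/side0.png")[195:335,210:380]
cv2.imwrite("pics/c1.png",cv2.resize(a,None,fx=4,fy=4,interpolation=cv2.INTER_CUBIC))
cv2.imwrite("pics/c2.png",cv2.resize(b,None,fx=4,fy=4,interpolation=cv2.INTER_CUBIC))
E
```

```text
(no output)
```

View pics/c1.png

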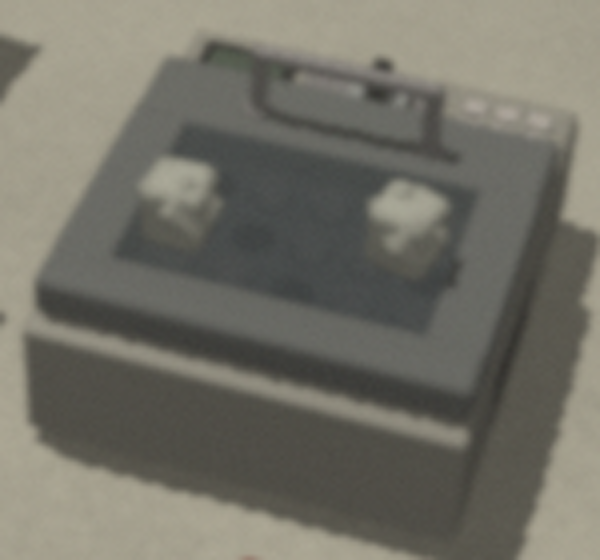

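View pics/c2.png

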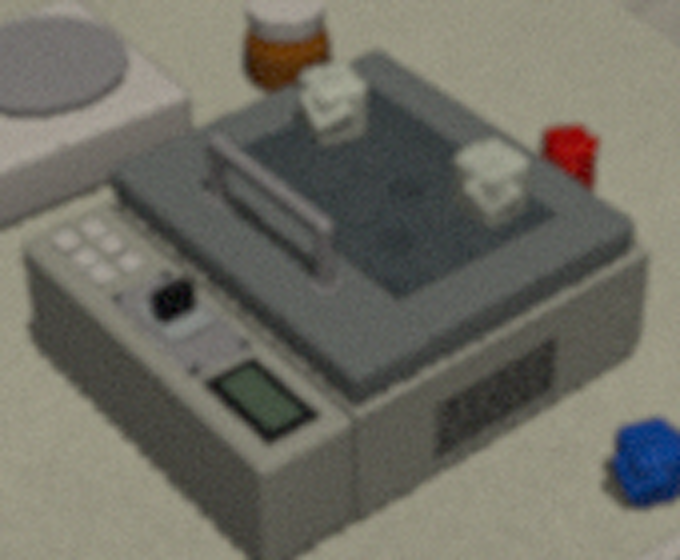

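The scene crop shows the lid corners and balls clearly. The side crop shows the lid corners, the bar from (215,143) to (328,222), the catch at (174,300), and the balls at (333,102) and (492,178). Next I'll triangulate these.

```bash
cat > h.py <<'E'
from rig import bot
import numpy as np, cv2
from scipy.spatial.transform import Rotation as Ro
def ray(n,p,info=None):
    i=info or bot.camera_info(n); K=i["mtx"]; d=np.array([(p[0]-K[0,2])/K[0,0],(p[1]-K[1,2])/K[1,1]])
    if n=="wrist":
        r=np.hypot(*d); v=np.array([*(d/r*np.sin(r)),np.cos(r)])
    else: v=np.array([*d,1])
    return np.array(i["xyz"]),Ro.from_euler("xyz",i["rotation"],degrees=True).apply(v/np.linalg.norm(v))
def plane(n,p,z,info=None):
    o,v=ray(n,p,info); return o+v*(z-o[2])/v[2]
def tri(r):
    A=0;b=0
    for o,v in r:
        M=np.eye(3)-np.outer(v,v); A=A+M; b=b+M@o
    return np.linalg.solve(A,b)
E
python3 - <<'E'
from h import *
np.set_printoptions(precision=4,suppress=True)
S=lambda u,v:(275+u/4-.375,190+v/4-.375); D=lambda u,v:(210+u/4-.375,195+v/4-.375)
P={"FR":((165,60),(362,392),.111),"FL":((555,145),(115,182),.111),"BL":((470,390),(375,52),.111),"BR":((38,282),(632,225),.111),
"bR":((257,58),(328,222),.151),"bL":((437,95),(215,143),.151),"ballR":((180,203),(492,180),.132),"ballL":((408,228),(333,102),.132),"catch":((378,82),(174,300),.098)}
for k,(s,d,z) in P.items():
    print(k,plane("scene",S(*s),z),plane("side",D(*d),z),tri([ray("scene",S(*s)),ray("side",D(*d))]))
# tub rim corners
for n,pts in (("scene",[(222,156),(273,170),(237,209),(179,190)]),("side",[(307,378),(390,330),(450,384),(366,446)])):
    q=np.array([plane(n,p,.1) for p in pts]); print(n,"tub",q[:,:2].tolist(),q.mean(0))
E
```

```text
FR [ 0.4975 -0.0978  0.111 ] [ 0.4835 -0.1093  0.111 ] [ 0.4881 -0.1023  0.103 ]
FL [0.4696 0.1313 0.111 ] [0.4573 0.118  0.111 ] [0.4611 0.1288 0.1031]
BL [0.6664 0.1535 0.111 ] [0.6575 0.1525 0.111 ] [0.6609 0.1541 0.1076]
BR [ 0.6937 -0.0735  0.111 ] [ 0.684  -0.0772  0.111 ] [ 0.6885 -0.0747  0.1067]
bR [ 0.5192 -0.03    0.151 ] [ 0.5157 -0.0249  0.151 ] [ 0.5165 -0.0284  0.1513]
bL [0.5054 0.0711 0.151 ] [0.4997 0.0707 0.151 ] [0.5013 0.0711 0.1491]
ballR [ 0.6272 -0.0245  0.132 ] [ 0.6253 -0.0218  0.132 ] [ 0.6258 -0.0235  0.1321]
ballL [0.5921 0.0899 0.132 ] [0.5902 0.093  0.132 ] [0.5906 0.0908 0.1321]
catch [0.4456 0.0162 0.098 ] [0.4435 0.0202 0.098 ] [0.444  0.0173 0.0985]
scene tub [[0.40767100759111896, -0.42206920487500793], [0.4042794399270899, -0.26749069463279945], [0.5820036285620338, -0.2621879812418389], [0.5818655088946619, -0.4299238474736972]] [ 0.494  -0.3454  0.1   ]
side tub [[0.3876928450995035, -0.2840196145888237], [0.5776824131933951, -0.27938374220870754], [0.5831026649195308, -0.4279373688988738], [0.3955327991724752, -0.4355950614269614]] [ 0.486  -0.3567  0.1   ]
```

```bash
cat >> h.py <<'E'
np.set_printoptions(precision=4,suppress=True)
def pose(p,yaw):
    "tool down, choosing the half turn with least joint motion"
    q0=np.array(bot.current_qpos()); c=[]
    for y in (yaw,yaw-180,yaw+180):
        q=bot.inverse_kinematics(list(p),[180,0,y])
        if q is not None: c.append((np.abs(np.array(q)-q0).max()+.3*abs(q[6]),y))
    return [180,0,min(c)[1]]
def go(p,yaw): bot.goto(list(p),pose(p,yaw))
E
python3 - <<'E'
from h import *
bot.command_gripper(.075,30)
for b,t in (((.5906,.0908),(.47,-.345)),((.6258,-.0235),(.52,-.345))):
    go((*b,.20),7)
    bot.move_linear([*b,.119],velocity=.12)
    bot.command_gripper(.0,25)
    print("w",bot.current_width(),bot.current_grip_force())
    bot.move_linear([*b,.22],velocity=.2)
    go((*t,.20),7)
    bot.move_linear([*t,.12],velocity=.2)
    print("w",bot.current_width())
    bot.command_gripper(.075)
    bot.move_linear([*t,.20],velocity=.25)
    print(bot.current_time(),bot.current_qpos())
go((.485,.019,.30),97)
i=bot.camera_info("wrist"); cv2.imwrite("pics/w1.png",bot.read_camera("wrist")); print(i,bot.current_time())
cv2.imwrite("pics/side1.png",bot.read_camera("side"))
np.save("w1.npy",i,allow_pickle=True)
E
```

```text
w 0.04697472504310665 24.32783916592598
w 0.04625583929417873
7.4417 [  0.1663  32.2755  44.2923 102.1611 -26.6348  56.4426 -27.845 ]
w 0.049467861516125165 24.5080429315567
w 0.04930276019956736
13.325 [ -0.2937  36.4863  44.0448  95.7968 -28.7203  59.4953 -29.9201]
{'mtx': array([[371.6483,   0.    , 318.1612],
       [  0.    , 371.6483, 236.2799],
       [  0.    ,   0.    ,   1.    ]]), 'xyz': array([0.4752, 0.1004, 0.4416]), 'rotation': array([161.3011,   0.0684,   6.8124])} 14.7917
```

View pics/w1.png

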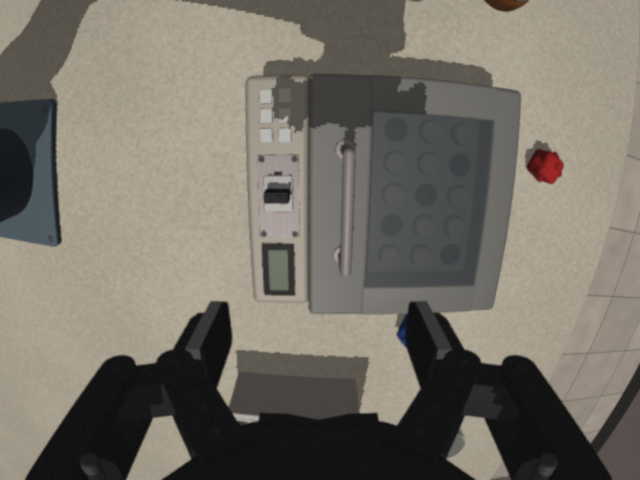

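View pics/side1.png

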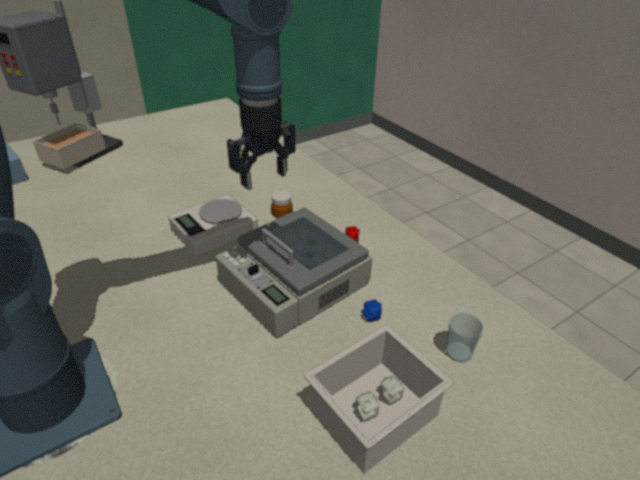

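The side view shows both balls inside the tub at (367,404) and (391,388). The wrist view shows the bar from (349,150) to (347,272) and the catch block at about (278,194).

```bash
python3 - <<'E'
from h import *
i=np.load("w1.npy",allow_pickle=True).item()
a=plane("wrist",(349,148),.151,i);b=plane("wrist",(346,272),.151,i);c=plane("wrist",(278,196),.107,i)
yaw=np.degrees(np.arctan2(-(a-b)[0],(a-b)[1])); print(a,b,(a+b)/2,yaw,c)
m=(a+b)/2; yaw=7
m=np.array([(m[0]+.507)/2,(m[1]+.02)/2]) ; print(m)
bot.command_gripper(.045,60)
go((*m,.20),97)
print(bot.move_linear([*m,.134],velocity=.12,stop_force=15))
bot.command_gripper(0,60)
f0=np.array(bot.current_contact_force()); p0=np.array(bot.current_tool_pos())
print("w",bot.current_width(),bot.current_grip_force(),f0,p0)
hit=bot.move_linear([*m,.134+.008],velocity=.02,stop_force=9)
print("hit",hit,np.array(bot.current_contact_force())-f0,np.array(bot.current_tool_pos())-p0)
bot.dwell(.3)
print(np.array(bot.current_contact_force())-f0,np.array(bot.current_tool_pos())-p0,bot.current_width(),bot.current_time())
E
```

```text
[0.5017 0.0777 0.151 ] [ 0.514  -0.0266  0.151 ] [0.5079 0.0256 0.151 ] 6.725838606412941 [0.4467 0.0225 0.107 ]
[0.5074 0.0228]
False
w 0.007982743469060768 58.655821681022644 [-1.694   0.5213  6.4514] [0.5082 0.0229 0.1348]
hit True [ 4.0609 -0.8335 -9.7359] [-0.      0.      0.0001]
[ 3.7421 -0.4412 -6.2214] [-0.      0.      0.0001] 0.007740077886155203 17.3667
```

The first tug stopped early. It only released a 6 N preload from closing the gripper, so it says nothing about the catch. I'll continue tugging from this unloaded state.

```bash
python3 - <<'E'
from h import *
p=np.array(bot.current_tool_pos())
for k in range(1,6):
    hit=bot.move_linear([p[0],p[1],p[2]+.002*k],velocity=.02,stop_force=9)
    print(hit,np.array(bot.current_contact_force()),np.array(bot.current_tool_pos())-p,bot.current_width())
    if hit: break
print(bot.current_time())
E
```

```text
False [ 4.0205 -0.4215 -5.1059] [0.0007 0.     0.002 ] 0.007835787236186342
False [ 8.7481  0.5508 -8.2592] [0.0014 0.0001 0.004 ] 0.007713046405493084
False [10.1929  0.5213 -7.2084] [0.0024 0.0002 0.0064] 0.00797093547757749
False [11.9717  0.7256 -9.4126] [0.0034 0.0003 0.0087] 0.007449884641642223
False [15.3211  0.5794 -9.4815] [0.0043 0.0005 0.0109] 0.007887045863024307
18.6167
```

```bash
python3 - <<'E'
from h import *
b=bot.read_camera("side"); a=cv2.imread("pics/side1.png"); cv2.imwrite("pics/side2.png",b)
s=np.s_[205:315,210:380]
cv2.imwrite("pics/c3.png",cv2.resize(np.hstack([a[s],b[s]]),None,fx=2.35,fy=2.35,interpolation=cv2.INTER_CUBIC))
E
```

```text
(no output)
```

View pics/c3.png

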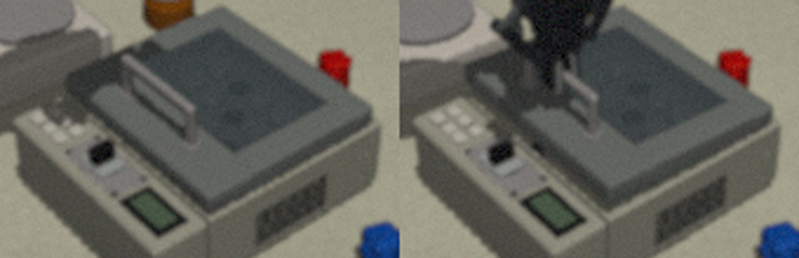

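The right-hand crop appears to show the lid raised a little, with a dark gap below its front edge. I'll measure the shift numerically.

```bash
python3 - <<'E'
import cv2,numpy as np
from h import ray,bot
a=cv2.imread("pics/side1.png",0).astype(np.float32);b=cv2.imread("pics/side2.png",0).astype(np.float32)
def sh(n,x0,x1,y0,y1):
    up=lambda m:cv2.resize(m,None,fx=4,fy=4,interpolation=cv2.INTER_CUBIC)
    r=cv2.matchTemplate(up(b[y0-12:y1+12,x0-12:x1+12]),up(a[y0:y1,x0:x1]),cv2.TM_CCOEFF_NORMED); _,v,_,l=cv2.minMaxLoc(r); print(n,(l[0]/4-12,l[1]/4-12),v)
sh("bar end",284,298,245,270); sh("lid corner",290,310,283,298); sh("lcd(ref)",262,292,278,305)
i=bot.camera_info("side");R=__import__("scipy.spatial.transform",fromlist=["x"]).Rotation.from_euler("xyz",i["rotation"],degrees=True)
pr=lambda p:(lambda c:i["mtx"]@(c/c[2]))(R.inv().apply(np.array(p)-i["xyz"]))[:2]
y=np.radians(7);F=lambda x,yy,z:np.array([.548+x*np.cos(y)-yy*np.sin(y),.0235+x*np.sin(y)+yy*np.cos(y),z])
for th in (.02,.04,.067):
    def P(dx,dz,yy,t): return pr(F(.118-dx*np.cos(t)+dz*np.sin(t),yy,.09+dz*np.cos(t)+dx*np.sin(t)))
    print(th,"bar",P(.163,.061,-.05,th)-P(.163,.061,-.05,0),"corner",P(.196,.021,-.118,th)-P(.196,.021,-.118,0))
E
```

```text
bar end (1.25, -4.75) 0.9221484065055847
lid corner (1.0, -2.25) 0.8398616909980774
lcd(ref) (0.0, 0.0) 0.9669360518455505
0.02 bar [ 0.4334 -1.4431] corner [ 0.1525 -1.5167]
0.04 bar [ 0.8922 -2.8925] corner [ 0.3358 -3.0533]
0.067 bar [ 1.5518 -4.8576] corner [ 0.6319 -5.1578]
```

The bar end moved by (1.25, -4.75) px, which matches a lid angle of 0.067 rad. The hand also moved back along the lid's arc. That is well past the 0.02 rad a held lid would allow, so the catch isn't holding and stays where it is. I'll lift along the arc.

```bash
python3 - <<'E'
from h import *
p0=np.array([.5082,.0229,.1348]); y=np.radians(7)
for d in [5,10,16,22,28,34,40,46,52,58]:
    t=np.radians(d); dx=.163*(1-np.cos(t))+.061*np.sin(t); dz=.061*(np.cos(t)-1)+.163*np.sin(t)
    q=p0+[dx*np.cos(y),dx*np.sin(y),dz]
    h=bot.move_linear(q.tolist(),velocity=.06,stop_force=25)
    print(d,h,np.array(bot.current_contact_force()),np.array(bot.current_tool_pos())-q,bot.current_width())
    if h: break
print(bot.current_time(),bot.current_grip_force())
cv2.imwrite("pics/side3.png",bot.read_camera("side"))
E
```

```text
5 False [ 4.3307 -0.7171 -5.4853] [-0.0004 -0.0001 -0.0004] 0.007550384113285163
10 False [ 1.4051 -0.9918 -4.322 ] [-0.0006 -0.0002 -0.0001] 0.007783292906460394
16 False [-4.3894 -2.1587 -0.8893] [-0.0008 -0.0003  0.0001] 0.007377421781710209
22 False [-8.1786 -2.4524  2.7247] [-0.0013 -0.0004  0.0001] 0.007807102437949499
28 False [-10.1197  -2.9849   7.6874] [-0.0018 -0.0006  0.0004] 0.007401189864174552
34 False [-11.7148  -2.8242  11.8434] [-0.0018 -0.0008  0.001 ] 0.007743995025370411
40 False [-14.1985  -3.2274  17.1095] [-0.0013 -0.0009  0.0019] 0.007461465938488484
46 False [-8.2678 -3.6114 13.2432] [ 0.0003 -0.0009  0.0022] 0.007907916158633973
52 False [-3.8741 -3.7584  6.7099] [ 0.0011 -0.001   0.0019] 0.007841084533358468
58 False [-3.8354 -4.1004  8.124 ] [ 0.0016 -0.0011  0.0023] 0.007988628717032487
22.9333 60.39959013462067
```

View pics/side3.png

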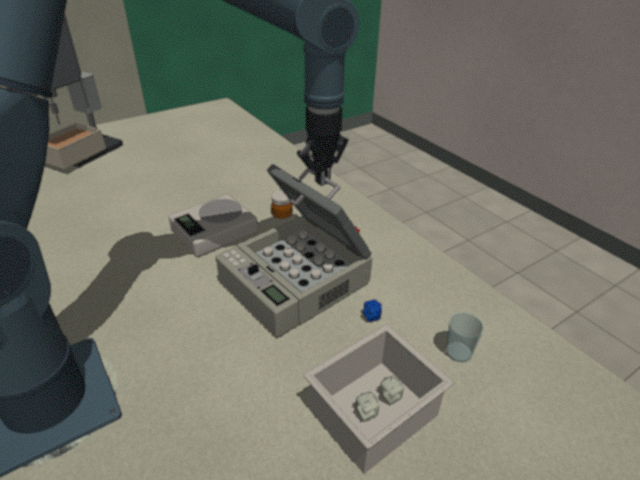

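The lid is open with the bar in the fingers at (322,182). Its front-left corner is at about (270,167) and the balls are still in the tub. I'll check the angle against the predicted corner positions.

```bash
python3 - <<'E'
from h import *
i=bot.camera_info("side");R=Ro.from_euler("xyz",i["rotation"],degrees=True)
pr=lambda p:(lambda c:i["mtx"]@(c/c[2]))(R.inv().apply(np.array(p)-i["xyz"]))[:2]
y=np.radians(7);F=lambda x,yy,z:np.array([.548+x*np.cos(y)-yy*np.sin(y),.0235+x*np.sin(y)+yy*np.cos(y),z])
for d in (45,50,55,60):
    t=np.radians(d)
    P=lambda dx,dz,yy:pr(F(.118-dx*np.cos(t)+dz*np.sin(t),yy,.09+dz*np.cos(t)+dx*np.sin(t)))
    print(d,"FL",P(.196,.021,.118),P(.196,0,.118),"FR",P(.196,.021,-.118),"barR",P(.163,.061,-.05))
print(bot.current_tool_pos(),bot.current_contact_force(),bot.current_time())
E
```

```text
45 FL [257.397  178.0435] [252.3812 185.8893] FR [327.032  224.3769] barR [323.8919 198.9586]
50 FL [262.1725 172.1447] [256.6692 179.6372] FR [332.4239 217.5086] barR [328.9636 194.3817]
55 FL [267.2645 166.6387] [261.3357 173.6979] FR [338.089  211.0396] barR [334.1286 190.2821]
60 FL [272.6156 161.5822] [266.3287 168.1349] FR [343.9609 205.0397] barR [339.3319 186.6949]
[0.6371 0.0374 0.2466] [-3.7019 -3.4525  8.6549] 22.9833
```

```bash
python3 -c "
from rig import bot
bot.dwell(.5); print(bot.current_tool_pos(),bot.current_grip_force()); print(bot.close_job())"
```

```text
[0.63701531 0.03741791 0.24663759] 60.36795794963837
the job is handed in; nothing more can be done
None
```

I put both paper balls in the tub, and the tug showed the catch was not holding the lid, so I left the catch alone; I handed the job in with the gripper holding the lid open at an estimated 57 degrees.

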